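# Make up two machine service kits

### The arm

A 6-joint arm with a two-finger parallel gripper is mounted at the origin on the work surface. World frame = base frame: x ahead of the robot, y to its left, z up, the work surface at z = 0. Lengths are in m, angles in rad, forces in N, time in s.
With the tool pointing down it reaches from about 0.375 to 0.975 m from the base axis. Payload 3.8 kg.
Tool frame: the origin (TCP) lies at the very end of the fingers, on their centre line; the grasp point (between the pads) lies 19 mm behind it; z points along the fingers, y is the direction in which the jaws open and shut (so a half turn about z gives the same grasp; the last joint's range is limited). The gripper opens to 88 mm and grips with 3 to 60 N. Pads are 18 mm wide; open, the fingers measure 123 mm over their backs; the gripper's body (75 mm by 187 mm) begins 45 mm behind the grasp point.
Start: joints at [-1.21, 0.264, 1.604, -0, 1.274, -0.037], TCP at [0.261, -0.622, 0.239] pointing down, gripper open.
Joint ranges: [-2.63, 2.63], [-0.94, 2.18], [0.31, 2.57], [-1.31, 4.45], [0, 2.66], [-2.55, 2.55]. Speed limits (rad/s): [2.57, 2.57, 3.14, 3.14, 3.14, 3.14].

### API

Orientations are given as a unit quaternion [x, y, z, w].
In Python, from station import manip, imaging, nets gives the robot as it stands. The module is installed in compiled form; this text tells all that it offers.
- The arm moves only by the shell command python3 -m inch 'ROWS' [FORCE]. ROWS is JSON, a list that holds one entry, the list of rows, each a list of 5 numbers: the opening, from -1 (shut) to 1 (fully open), then the shift along the tool's x, y, z in mm, then the turn about the tool's z in degrees. A call has 1 to 20 rows; each row is the pose to reach, as a shift and turn from the pose measured when the call began, along the tool's axes at that moment; what a row does not reach only later rows make up. A row lasts 1/10 s, in which the tool goes at most 50 mm and 8.59 degrees, less where a joint would pass 70% of its speed; a pose out of reach is approached as far as the arm can. A call with a gripper value outside its range is refused whole. The fingers move at their own pace and stop on an object; FORCE is the grip in N (left out, the last holds). Time passes only in rows, so rows that repeat a pose let the fingers close. It gives the time, the measured TCP pose, the force and the opening at its end, in the units of the state.
- manip.sense(): the state, without advancing time (a new reading comes with each control period).
- imaging.grab_frame(name): name is "scene" or "top" or "wrist"; returns a dict with "pixels" (400x640x3 uint8, red, green, blue), "range_z" (400x640 float32, m along the optical axis (not along the pixel's ray), 0 where there is no reading), "vfov" (degrees; the focal length in pixels is half the picture's height over the tangent of half this angle, whatever the lens; pixels are square), "cx", "cy" (the principal point, pixels), "xyz" and "orientation" of the camera in the world. Camera axes: x right, y up, looking along -z (the intrinsics and any distortion apply to the point x, -y, -z); pixel columns grow to the right and rows downward; lengths in m; the calibration is good to about 2 mm. The wrist camera is an equidistant fisheye: a pixel r from the principal point sees the ray r / f radians off the axis. A picture is of the moment at which its call begins.
- manip.finish_job(): hands the job in, once; it reports no verdict.
Trained networks look in the newest picture that a camera, given by its name, has taken for a name from the list of things; names that differ only in an ending like _2 or _b are one class to them, and where a whole thing is asked for, a point or a joint stands for the part that bears it (a point fixed in the world has none). Each returns a list of dicts, best first, with "confidence" (0 to 1); they miss things now and then, are a little off and sometimes report something else, mostly with a low value. They report only what shows in the picture. A call takes as long as a camera call. They do not tell look-alikes from the thing itself.
- nets.silhouettes(camera, name): "pixels" (400x640 bool, what is visible of it) and "point" ([column, row] as shares, 0 to 1, of the picture: columns of its width, rows of its height, amid what is visible of it).
- nets.spot_point(camera, name): "point" ([column, row] as shares, 0 to 1, of the picture: columns of its width, rows of its height: a listed point, or the origin of a listed thing).
The state is a dict: "time_s": time; "joint_pos": joint angles; "qvel": joint speeds; "joint_torque": joint torques, N m; "eef_pos": TCP position; "eef_rot": TCP orientation; "wrist_force": force on the tool from outside, world axes, zero at the start; "ft_torque": the same for the moment, N m; "opening": opening from 0.0 (shut) to 1.0 (fully open).
Only numpy, scipy, OpenCV 4.12 (cv2) and the standard library are available. Lean on these libraries where they do the work, as an engineer would, in place of code of your own. Each camera call takes 0.05 s, during which the arm holds its last target. There are 200 camera calls.

### The job

Make up two machine service kits from the loose stock on the bench. In the two-bay tray put the wide pulley in the large bay and the tall bobbin in the small bay; in the three-bay tray put the cone core in the large bay, the narrow pulley in the middle bay and the oil bottle in the small end bay. Stand each piece upright and flat on the tray floor well inside its bay, set it down gently rather than dropping it, and leave the short bobbin standing where it is.

Things in the scene. Friction and masses are not known exactly. Their poses are not given: they have to be found in the camera images.
- wide_pulley_mid (a point): Wide aluminium belt pulley: grooved cylinder, diameter 62 mm, 52 mm tall, flat ends; the widest thing of the stock. About 0.3 kg. The point is on its axis, half-way up, z up along the axis. Loose, stands upright on the bench at the start, turned at random about its axis. 
- narrow_pulley_mid (a point): Narrow aluminium belt pulley: grooved cylinder, diameter 40 mm, 52 mm tall, flat ends. About 0.15 kg. The point is on its axis, half-way up, z up along the axis. Loose, stands upright on the bench at the start, turned at random about its axis. 
- tall_bobbin_mid (a point): Tall empty wooden bobbin: 72 mm tall, a flange of diameter 46 mm and thickness 6 mm at each end, core of diameter 28 mm between them (60 mm long). About 0.08 kg. The point is on its axis, half-way up, z up along the axis. Loose, stands upright on the bench at the start, turned at random about its axis. 
- cone_mid (a point): Empty brown cardboard cone core: smooth truncated cone, 72 mm tall, diameter 50 mm at the foot, 43 mm half-way up and 36 mm at the top. About 0.06 kg. The point is on its axis, half-way up, z up along the axis. Loose, stands upright on the bench at the start, turned at random about its axis. 
- bottle_mid (a point): Closed oil bottle: white cylinder of diameter 36 mm up to 48 mm, a shoulder from 48 to 56 mm, then a black spout cap of diameter 16 tapering to 10 mm, 72 mm tall in all. About 0.1 kg. The point is on its axis, half-way up (36 mm over its foot), z up along the axis. Loose, stands upright on the bench at the start, turned at random about its axis. 
- short_bobbin_mid (a point): Short empty wooden bobbin, not wanted in either kit: 40 mm tall, flanges of diameter 46 mm and core of diameter 28 mm. It stands among the stock and is to be left there. The point is on its axis, half-way up, z up along the axis.
- tray_two: Two-bay kit tray, dark steel floor, bright rims, outline 178 by 98 mm. Fixed. Floor 3 mm thick; rims and dividers 4 mm wide, tops 8 mm above the bench. Origin: centre of outline, on the bench top; x along its length, y across, z up. Bays 90 mm across (y), centred on y = 0. Large bay: 100 mm long, centred at x = -35 mm. Small bay: 66 mm long, centred at x = +52 mm.
- tray_three: Three-bay kit tray, dark steel floor, bright rims, outline 248 by 98 mm. Fixed. Floor 3 mm thick; rims and dividers 4 mm wide, tops 8 mm above the bench. Origin: centre of outline, on the bench top; x along its length, y across, z up. Bays 90 mm across (y), centred on y = 0. Large bay: 100 mm long, centred at x = +70 mm. Middle bay: 66 mm long, centred at x = -17 mm. Small end bay: 66 mm long, centred at x = -87 mm.
Mind the look-alikes: they are no part of the job. What is shaped like the part that bears tall_bobbin_mid but red is not meant.

How it is judged:
By the outcome, as a careful person would: the job done as asked, in the order asked, and still so for the second after the job is handed in, with the robot touching nothing.
It also fails if it takes over 144 s, if anything falls off the work surface, if the arm or the gripper's body presses on something with over 40 N, if the wrist force passes 120 N, or if a joint passes its speed limit or range.

## Working session

There is one attempt and no reset: what is moved stays moved. The work goes in short steps, Python scripts to look and compute and a shell command to move; the robot and the scene stay as the last step left them, time stands still between calls to the robot, and variables do not carry over. Pictures are saved under pics/ and viewed, about 12 in all and at most 16, crops included, and the job is handed in when it is done.

```bash
mkdir -p pics; cat > h.py <<'E'
import numpy as np, cv2
from scipy.spatial.transform import Rotation as R
from station import manip, imaging, nets
def grab(cam,fn=None):
    f=imaging.grab_frame(cam)
    if fn: cv2.imwrite('pics/'+fn,f['pixels'][:,:,::-1])
    return f
def world(f,mask=None):
    """world xyz per pixel (pinhole cams)"""
    h,w=f['range_z'].shape; fl=h/2/np.tan(np.radians(f['vfov'])/2)
    v,u=np.mgrid[0:h,0:w]; z=f['range_z']
    p=np.stack([(u-f['cx'])/fl*z,-(v-f['cy'])/fl*z,-z],-1)
    return p@R.from_quat(f['orientation']).as_matrix().T+np.array(f['xyz'])
E
python3 - <<'E'
from h import *
for c in ('scene','top'):
    f=grab(c,c+'1.png'); W=world(f); print(c,f['xyz'],f['vfov'],f['cx'],f['cy'])
    for n in ['wide_pulley_mid','narrow_pulley_mid','tall_bobbin_mid','cone_mid','bottle_mid','short_bobbin_mid','tray_two','tray_three']:
        for d in nets.silhouettes(c,n)[:3]:
            m=d['pixels']&(f['range_z']>0); 
            if m.sum()<5: continue
            q=W[m]; t=q[q[:,2]>q[:,2].max()-.006] if 'tray' not in n else q
            print(n,round(d['confidence'],2),np.round(np.array(d['point'])*[640,400]),'topc',np.round((t.min(0)+t.max(0))/2,3),'ext',np.round(np.ptp(t,axis=0),3),'z',np.round(q[:,2].max(),3),f['pixels'][m].mean(0).round())
print(manip.sense())
E
```

```text
scene [1.02569051 0.34694143 0.94312006] 46.2122378876291 321.57865137957697 205.450629553987
wide_pulley_mid 0.56 [287. 207.] topc [ 0.586 -0.065  0.053] ext [0.061 0.058 0.006] z 0.056 [111. 114. 116.]
narrow_pulley_mid 0.87 [253. 238.] topc [ 0.688 -0.079  0.054] ext [0.037 0.038 0.006] z 0.057 [105. 108. 109.]
narrow_pulley_mid 0.26 [359. 202.] topc [0.48  0.067 0.071] ext [0.01  0.007 0.006] z 0.074 [110. 110. 107.]
tall_bobbin_mid 0.95 [337. 157.] topc [ 0.395 -0.045  0.071] ext [0.044 0.041 0.006] z 0.074 [109.  18.  17.]
tall_bobbin_mid 0.62 [300. 170.] topc [ 0.482 -0.088  0.072] ext [0.044 0.044 0.006] z 0.075 [107.  83.  59.]
cone_mid 0.64 [307. 278.] topc [0.695 0.081 0.074] ext [0.036 0.033 0.006] z 0.077 [77. 59. 43.]
bottle_mid 0.81 [358. 203.] topc [0.48  0.067 0.071] ext [0.01  0.007 0.006] z 0.074 [111. 110. 108.]
short_bobbin_mid 0.9 [341. 248.] topc [0.593 0.095 0.042] ext [0.044 0.043 0.006] z 0.045 [119.  92.  65.]
tray_two 0.62 [233. 162.] topc [ 0.529 -0.276  0.004] ext [0.195 0.146 0.016] z 0.012 [70. 73. 76.]
tray_three 0.87 [431. 279.] topc [0.536 0.287 0.0
[... 1384 characters left out ...]
4 [59. 63. 64.]
{'time_s': 0.9, 'joint_pos': array([-1.20990578e+00,  2.63886295e-01,  1.60397602e+00, -3.16217896e-05,
        1.27373669e+00, -3.68882869e-02]), 'qvel': array([ 0.0010512 , -0.00069142,  0.00210341,  0.00071517,  0.00052326,
        0.00080199]), 'joint_torque': array([ 1.21706697e-03, -5.02043259e+01, -3.57264340e+01,  7.27093429e-02,
        1.82757829e-02, -1.00788608e-05]), 'eef_pos': array([ 0.26146989, -0.62229484,  0.23872794]), 'eef_rot': array([ 9.80285698e-01,  1.97585298e-01, -1.54327675e-05, -6.96339434e-07]), 'wrist_force': array([-0.79177683,  0.25506747, -0.58807679]), 'ft_torque': array([ 0.04627047,  0.06682748, -0.00103698]), 'opening': 1.0017272800294421}
```

```bash
python3 - <<'E'
from h import *
for c in ('scene','top'):
    f=grab(c); W=world(f)
    for n,L,off in (('tray_two',.178,.019),('tray_three',.248,.018)):
        m=nets.silhouettes(c,n)[0]['pixels']
        m=cv2.morphologyEx(m.astype(np.uint8),cv2.MORPH_OPEN,np.ones((3,3)))>0
        q=W[m&(f['range_z']>0)]; q=q[q[:,2]<.02]
        (cx,cy),(w,h),a=cv2.minAreaRect((q[:,:2]*1000).astype(np.float32))
        if w<h: a-=90; w,h=h,w
        print(c,n,cx,cy,w,h,a)
        ar=np.radians(a); ax=np.array([np.cos(ar),np.sin(ar)]); ay=np.array([-ax[1],ax[0]])
        s=(q[:,:2]*1000-[cx,cy])@ax; t=(q[:,:2]*1000-[cx,cy])@ay
        for lo in range(-130,130,4):
            k=(abs(s-lo-2)<2)&(abs(t)<38)
            if k.sum(): print((lo+2,round(q[k,2].mean()*1000,1)),end=' ')
        print()
a,b=cv2.imread('pics/scene1.png'),cv2.imread('pics/top1.png')
cv2.imwrite('pics/a.png',cv2.resize(np.vstack([a[60:400],b[60:330]]),None,fx=.98,fy=.98))
E
```

```text
scene tray_two 524.4964599609375 -279.83721923828125 183.17623901367188 112.36077880859375 -17.804107666015625
(-92, np.float64(-2.2)) (-88, np.float64(3.2)) (-84, np.float64(4.8)) (-80, np.float64(1.7)) (-76, np.float64(1.2)) (-72, np.float64(1.7)) (-68, np.float64(1.1)) (-64, np.float64(1.6)) (-60, np.float64(2.4)) (-56, np.float64(1.4)) (-52, np.float64(1.2)) (-48, np.float64(1.7)) (-44, np.float64(1.7)) (-40, np.float64(2.0)) (-36, np.float64(1.8)) (-32, np.float64(1.3)) (-28, np.float64(2.1)) (-24, np.float64(2.0)) (-20, np.float64(1.8)) (-16, np.float64(1.7)) (-12, np.float64(1.6)) (-8, np.float64(1.3)) (-4, np.float64(1.1)) (0, np.float64(1.1)) (4, np.float64(1.6)) (8, np.float64(1.5)) (12, np.float64(1.9)) (16, np.float64(4.1)) (20, np.float64(4.8)) (24, np.float64(2.4)) (28, np.float64(1.6)) (32, np.float64(1.9)) (36, np.float64(1.9)) (40, np.float64(2.0)) (44, np.float64(1.2)) (48, np.float64(1.4)) (52, np.float64(1.3)) (56, np.float64(1.3)) (60, np.float64(1.9)) (64, np.float64(2.1)) (68, np.float64(1.8)) (72, np.float64(1.9)) (76, np.float64(2.0)) (80, np.float64(1.4)) (8
[... 3682 characters left out ...]
at64(2.9)) (8, np.float64(2.8)) (12, np.float64(2.9)) (16, np.float64(6.9)) (20, np.float64(3.3)) (24, np.float64(2.5)) (28, np.float64(3.1)) (32, np.float64(3.1)) (36, np.float64(3.0)) (40, np.float64(2.7)) (44, np.float64(2.9)) (48, np.float64(2.8)) (52, np.float64(2.9)) (56, np.float64(2.5)) (60, np.float64(2.8)) (64, np.float64(3.3)) (68, np.float64(2.8)) (72, np.float64(2.4)) (76, np.float64(3.3)) (80, np.float64(2.7)) (84, np.float64(2.8)) (88, np.float64(3.1)) (92, np.float64(2.4)) (96, np.float64(3.2)) (100, np.float64(3.4)) (104, np.float64(2.6)) (108, np.float64(3.0)) (112, np.float64(2.7)) (116, np.float64(3.6)) (120, np.float64(6.5)) (124, np.float64(3.6)) (128, np.float64(-0.2))
```

View pics/a.png

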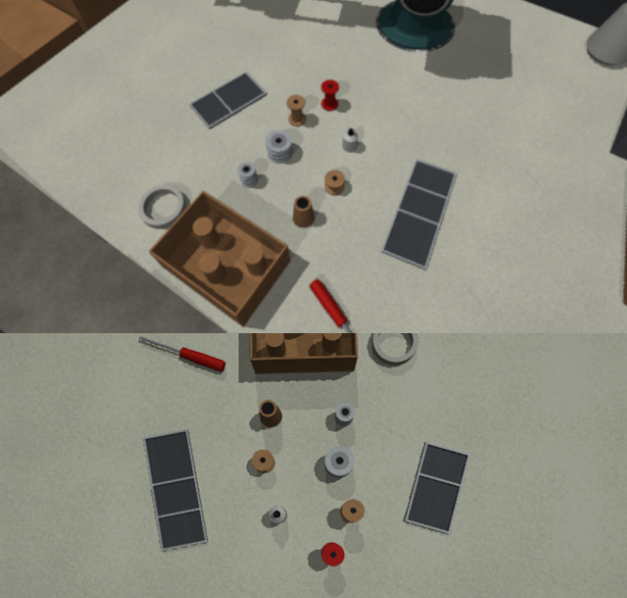

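The picture shows the two-bay tray at right in the top view (large bay nearer the robot) and the three-bay tray at left (large bay far). The red bobbin is the look-alike at about (333,554) and the wanted bobbin is at (352,511). I'm going over the wide pulley with the jaws along world y.

```bash
python3 -m inch '[[[1,130,-95,0,6],[1,200,-150,0,12],[1,300,-230,0,18],[1,400,-300,20,22.8],[1,514,-388,60,22.8],[1,514,-388,99,22.8],[1,514,-388,99,22.8],[1,514,-388,99,22.8],[1,514,-388,99,22.8],[1,514,-388,99,22.8],[1,514,-388,99,22.8],[1,514,-388,99,22.8],[1,514,-388,99,22.8],[1,514,-388,99,22.8],[1,514,-388,99,22.8],[1,514,-388,99,22.8],[1,514,-388,99,22.8],[1,514,-388,99,22.8]]]' 20
cat >> h.py <<'E'
def wworld(f):
    """wrist fisheye: world point per pixel"""
    h,w=f['range_z'].shape; fl=h/2/np.tan(np.radians(f['vfov'])/2)
    v,u=np.mgrid[0:h,0:w]; x=u-f['cx']; y=v-f['cy']; r=np.hypot(x,y)+1e-9; th=np.minimum(r/fl,1.5)
    z=f['range_z']; k=np.tan(th)/r
    p=np.stack([x*k*z,-y*k*z,-z],-1)
    return p@R.from_quat(f['orientation']).as_matrix().T+np.array(f['xyz'])
E
python3 - <<'E'
from h import *
f=grab('wrist','w1.png'); W=wworld(f); print(f['xyz'],f['vfov'])
for d in nets.silhouettes('wrist','wide_pulley_mid')[:2]:
    m=d['pixels']&(f['range_z']>0); q=W[m]; t=q[q[:,2]>np.percentile(q[:,2],98)-.006]
    print(d['confidence'],(t.min(0)+t.max(0))/2,np.ptp(t,axis=0))
E
```

```text
time_s: 3.0
eef_pos: [0.5848, -0.067, 0.1403]
eef_rot: [1.0, -0.001, 0.0, 0.0]
wrist_force: [0.8, 0.5, 0.2]
opening: 1.006
[ 0.66534014 -0.06619146  0.28604365] 65.70646984690485
0.92 [ 0.58285893 -0.06716036  0.05109312] [0.06156501 0.06082117 0.00683197]
```

View pics/w1.png

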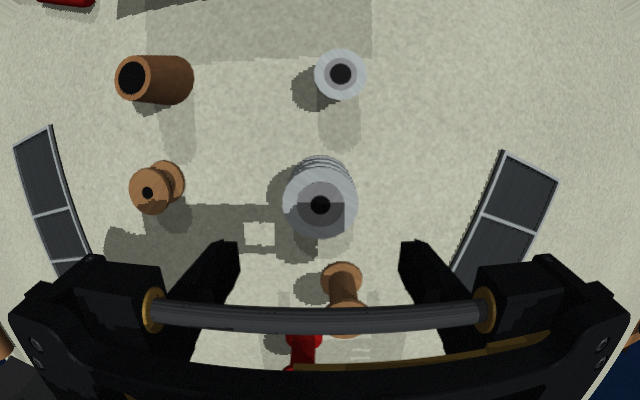

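The wrist picture shows the wide pulley at (320,200), centred between the fingers. Next I descend and grip.

```bash
python3 -m inch '[[[1,-1,0,20,0],[1,-1,0,45,0],[1,-1,0,70,0],[1,-1,0,90,0],[1,-1,0,105,0],[1,-1,0,115,0],[1,-1,0,122,0],[1,-1,0,122,0],[1,-1,0,122,0],[-1,-1,0,122,0],[-1,-1,0,122,0],[-1,-1,0,122,0],[-1,-1,0,122,0],[-1,-1,0,122,0],[-1,-1,0,122,0],[-1,-1,0,122,0],[-1,-1,0,122,0],[-1,-1,0,122,0],[-1,-1,0,122,0]]]' 30
```

```text
time_s: 5.0
eef_pos: [0.5843, -0.0669, 0.0187]
eef_rot: [1.0, -0.001, 0.001, 0.0]
wrist_force: [-1.2, -0.7, 5.5]
opening: 0.697
```

```bash
python3 -m inch '[[[-1,0,0,-5,0],[-1,0,0,-20,0],[-1,0,0,-50,0],[-1,0,0,-80,0],[-1,0,0,-100,0],[-1,-15,30,-100,0],[-1,-30,65,-100,0],[-1,-45,100,-100,0],[-1,-60,135,-100,0],[-1,-75,165,-100,0],[-1,-85,190,-100,0],[-1,-91,203,-100,0],[-1,-91,203,-100,0],[-1,-91,203,-80,0],[-1,-91,203,-60,0],[-1,-91,203,-40,0],[-1,-91,203,-25,0],[-1,-91,203,-15,0],[-1,-91,203,-12,0],[-1,-91,203,-12,0]]]'
```

```text
time_s: 7.0
eef_pos: [0.4931, -0.2694, 0.0305]
eef_rot: [1.0, -0.001, 0.001, 0.0]
wrist_force: [-0.1, -0.1, -2.5]
opening: 0.691
```

```bash
cat >> h.py <<'E'
def check(n,cams=('scene','top')):
    for c in cams:
        f=grab(c); W=(wworld if c=='wrist' else world)(f)
        for d in nets.silhouettes(c,n)[:2]:
            m=d['pixels']&(f['range_z']>0); q=W[m]
            if m.sum()<5: continue
            t=q[q[:,2]>np.percentile(q[:,2],99)-.006]; print(c,n,round(d['confidence'],2),'c',np.round((t.min(0)+t.max(0))/2,4),'ext',np.round(np.ptp(t,axis=0),3),f['pixels'][m].mean(0).round())
E
python3 - <<'E'
from h import *
f=grab('wrist','w2.png')
E
```

```text
(no output)
```

View pics/w2.png

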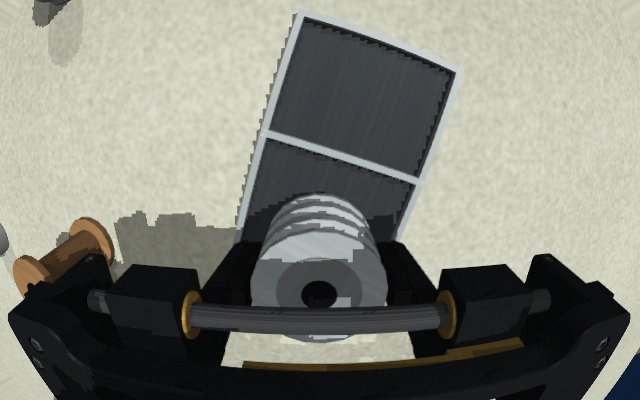

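The wrist picture shows the pulley over the large bay, with the divider from (270,130) to (420,180) ahead of it. I'll lower slowly.

```bash
python3 -m inch '[[[-1,0,0,4,0],[-1,0,0,6,0],[-1,0,0,7.5,0],[-1,0,0,8.3,0],[-1,0,0,8.8,0],[-1,0,0,9.2,0],[-1,0,0,9.2,0],[-1,0,0,9.2,0]]]'
```

```text
time_s: 7.85
eef_pos: [0.4935, -0.2698, 0.0219]
eef_rot: [1.0, -0.001, 0.001, 0.0]
wrist_force: [0.1, 0.6, -2.8]
opening: 0.697
```

```bash
python3 -m inch '[[[-1,0,0,0.3,0],[-1,0,0,0.6,0],[-1,0,0,0.9,0],[-1,0,0,0.9,0],[-1,0,0,0.9,0]]]'
```

```text
time_s: 8.35
eef_pos: [0.4936, -0.2698, 0.0217]
eef_rot: [1.0, -0.001, 0.001, 0.0]
wrist_force: [-2.5, 1.5, 6.0]
opening: 0.697
```

```bash
python3 -m inch '[[[0.6,0,0,0,0],[0.8,0,0,0,0],[1,0,0,0,0],[1,0,0,0,0],[1,0,0,0,0],[1,0,0,-10,0],[1,0,0,-40,0],[1,0,0,-80,0],[1,0,0,-120,0],[1,-3,-40,-120,0],[1,-6,-90,-120,0],[1,-10,-135,-120,0],[1,-13,-170,-120,0],[1,-13,-180,-120,0],[1,-13,-180,-120,0],[1,-13,-180,-120,0]]]'; python3 - <<'E'
from h import *
check('wide_pulley_mid'); check('tall_bobbin_mid',('wrist',))
E
```

```text
time_s: 9.95
eef_pos: [0.4813, -0.0905, 0.142]
eef_rot: [1.0, -0.001, 0.002, 0.001]
wrist_force: [0.3, -0.4, -0.4]
opening: 1.003
scene wide_pulley_mid 0.81 c [ 0.4943 -0.2671  0.0555] ext [0.061 0.061 0.008] [113. 116. 118.]
top wide_pulley_mid 0.55 c [ 0.4747 -0.1566  0.4996] ext [0.023 0.003 0.005] [140. 145. 145.]
wrist tall_bobbin_mid 0.76 c [ 0.4033 -0.0473  0.0707] ext [0.026 0.045 0.007] [95. 15. 14.]
wrist tall_bobbin_mid 0.69 c [ 0.4785 -0.0901  0.071 ] ext [0.046 0.045 0.007] [99. 74. 49.]
```

```bash
python3 -m inch '[[[1,-2,0,20,0],[1,-2,0,45,0],[1,-2,0,70,0],[1,-2,0,90,0],[1,-2,0,105,0],[1,-2,0,115,0],[1,-2,0,122,0],[1,-2,0,122,0],[1,-2,0,122,0],[-1,-2,0,122,0],[-1,-2,0,122,0],[-1,-2,0,122,0],[-1,-2,0,122,0],[-1,-2,0,122,0],[-1,-2,0,122,0],[-1,-2,0,122,0],[-1,-2,0,122,0],[-1,-2,0,122,0],[-1,-2,0,122,0]]]' 15
```

```text
time_s: 12.15
eef_pos: [0.4789, -0.0908, 0.0194]
eef_rot: [1.0, -0.002, 0.001, 0.0]
wrist_force: [-0.0, -0.0, -0.2]
opening: 0.344
```

```bash
python3 -m inch '[[[-1,0,0,0,0],[-1,0,0,0,0],[-1,0,0,-20,0],[-1,0,0,-50,0],[-1,0,0,-80,0],[-1,0,0,-105,0],[-1,20,40,-105,0],[-1,40,80,-105,0],[-1,60,120,-105,0],[-1,75,160,-105,0],[-1,88,188,-105,0],[-1,97,205,-105,0],[-1,97,205,-105,0],[-1,97,205,-80,0],[-1,97,205,-55,0],[-1,97,205,-35,0],[-1,97,205,-22,0],[-1,97,205,-15,0],[-1,97,205,-12,0],[-1,97,205,-12,0]]]'; python3 - <<'E'
from h import *
grab('wrist','w3.png')
E
```

```text
time_s: 14.15
eef_pos: [0.5755, -0.296, 0.032]
eef_rot: [1.0, -0.001, 0.001, 0.001]
wrist_force: [-0.2, 0.7, -1.4]
opening: 0.34
```

View pics/w3.png

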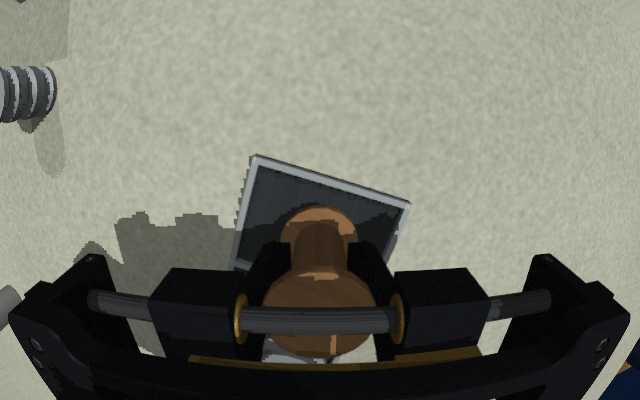

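The bobbin hangs upright, its foot over the small bay at about (318,225). I'll lower to contact.

```bash
python3 -m inch '[[[-1,0,0,4,0],[-1,0,0,6,0],[-1,0,0,7.5,0],[-1,0,0,8.5,0],[-1,0,0,9.3,0],[-1,0,0,9.8,0],[-1,0,0,9.8,0],[-1,0,0,9.8,0]]]'
```

```text
time_s: 15.0
eef_pos: [0.5759, -0.2963, 0.0228]
eef_rot: [1.0, -0.002, 0.002, 0.001]
wrist_force: [-0.4, -0.2, -1.5]
opening: 0.349
```

```bash
python3 -m inch '[[[-1,0,0,0.4,0],[-1,0,0,0.8,0],[-1,0,0,1.1,0],[-1,0,0,1.1,0],[-1,0,0,1.1,0]]]'
```

```text
time_s: 15.5
eef_pos: [0.5763, -0.2965, 0.0223]
eef_rot: [1.0, -0.002, 0.002, 0.001]
wrist_force: [-0.8, 0.1, 4.1]
opening: 0.343
```

```bash
python3 -m inch '[[[0,0,0,0,0],[0.5,0,0,0,0],[1,0,0,0,0],[1,0,0,0,0],[1,0,0,0,0],[1,0,0,0,0],[1,0,0,0,0],[1,0,0,-10,0],[1,0,0,-50,0],[1,0,0,-90,0],[1,0,0,-120,0],[1,20,-45,-120,0],[1,35,-90,-120,0],[1,50,-138,-120,0],[1,65,-185,-120,0],[1,80,-230,-120,0],[1,95,-275,-120,0],[1,105,-320,-120,0],[1,115,-360,-120,0],[1,117,-375,-120,0]]]'; python3 - <<'E'
from h import *
check('wide_pulley_mid',('scene',)); check('tall_bobbin_mid',('scene',)); check('cone_mid',('wrist',))
f=grab('top'); W=world(f); q=W[(W[...,0]>.7)&(abs(W[...,1])<.2)&(W[...,2]>.02)&(W[...,2]<.2)&(f['range_z']>0)]; print('box minx',np.percentile(q[:,0],[0,1,5]),q[:,2].max())
E
```

```text
time_s: 17.5
eef_pos: [0.6948, 0.0825, 0.1431]
eef_rot: [1.0, 0.0, 0.003, 0.0]
wrist_force: [0.3, -0.7, 0.9]
opening: 0.998
scene wide_pulley_mid 0.89 c [ 0.6034 -0.1317  0.269 ] ext [0.276 0.333 0.433] [122. 125. 127.]
scene tall_bobbin_mid 0.68 c [ 0.5784 -0.293   0.0747] ext [0.047 0.047 0.007] [118.  92.  66.]
scene tall_bobbin_mid 0.53 c [ 0.3972 -0.032   0.014 ] ext [0.015 0.003 0.005] [102.  18.  17.]
box minx [0.70006872 0.70341762 0.78962439] 0.09537935364748606
```

```bash
python3 -m inch '[[[1,-1,4,0,0],[1,-1,4,0,0]]]';python3 - <<'E'
from h import *
f=grab('wrist','w4.png'); W=wworld(f); x,y,z=W[...,0],W[...,1],W[...,2]
q=W[(f['range_z']>0)&(abs(x-.694)<.05)&(abs(y-.078)<.05)&(z>.064)&(z<.08)]
print(len(q),(q.min(0)+q.max(0))/2,np.ptp(q,axis=0)); check('cone_mid',('wrist',))
E
```

```text
time_s: 18.05
eef_pos: [0.6924, 0.0703, 0.1422]
eef_rot: [1.0, -0.004, 0.002, 0.001]
wrist_force: [0.0, -0.7, -0.5]
opening: 1.001
1862 [0.69257396 0.07785976 0.06950589] [0.03710601 0.03664572 0.01099876]
wrist cone_mid 0.62 c [0.6925 0.0777 0.0714] ext [0.037 0.035 0.007] [67. 49. 33.]
wrist cone_mid 0.25 c [ 0.5852 -0.2973  0.0728] ext [0.027 0.041 0.006] [80. 59. 40.]
```

View pics/w4.png

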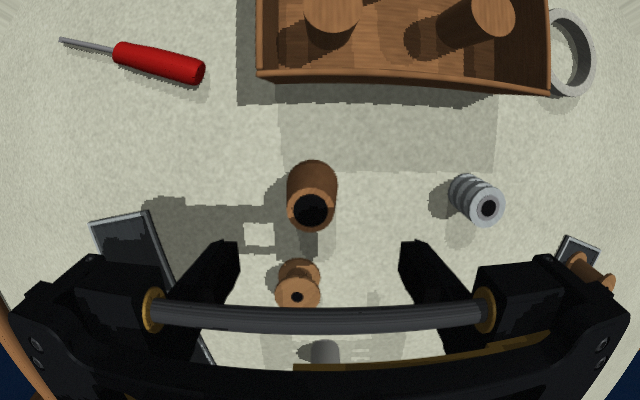

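The wrist picture shows the cone at (311,205), slightly left of the finger centre, with the box well ahead of it. I'll correct 7.5 mm and grasp.

```bash
python3 -m inch '[[[1,0,-7.5,10,0],[1,0,-7.5,40,0],[1,0,-7.5,70,0],[1,0,-7.5,92,0],[1,0,-7.5,108,0],[1,0,-7.5,118,0],[1,0,-7.5,124,0],[1,0,-7.5,124,0],[1,0,-7.5,124,0],[0.2,0,-7.5,124,0],[0,0,-7.5,124,0],[-1,0,-7.5,124,0],[-1,0,-7.5,124,0],[-1,0,-7.5,124,0],[-1,0,-7.5,124,0],[-1,0,-7.5,124,0],[-1,0,-7.5,124,0],[-1,0,-7.5,124,0],[-1,0,-7.5,124,0],[-1,0,-7.5,124,0]]]' 15
```

```text
time_s: 20.2
eef_pos: [0.6932, 0.0787, 0.0183]
eef_rot: [1.0, -0.003, 0.002, 0.001]
wrist_force: [-0.2, -1.3, 1.1]
opening: 0.509
```

```bash
python3 -m inch '[[[-1,0,0,-5,0],[-1,0,0,-20,0],[-1,0,0,-50,0],[-1,0,0,-80,0],[-1,0,0,-95,0],[-1,-15,-35,-95,0],[-1,-30,-75,-95,0],[-1,-45,-115,-95,0],[-1,-60,-155,-95,0],[-1,-75,-190,-95,0],[-1,-83,-212,-95,0],[-1,-86,-220,-95,0],[-1,-86,-220,-95,0],[-1,-86,-220,-75,0],[-1,-86,-220,-50,0],[-1,-86,-220,-32,0],[-1,-86,-220,-20,0],[-1,-86,-220,-14,0],[-1,-86,-220,-12,0],[-1,-86,-220,-12,0]]]'; python3 - <<'E'
from h import *
grab('wrist','w5.png')
E
```

```text
time_s: 22.2
eef_pos: [0.609, 0.2992, 0.0298]
eef_rot: [1.0, -0.003, 0.002, 0.001]
wrist_force: [0.2, -0.3, -0.8]
opening: 0.514
```

View pics/w5.png

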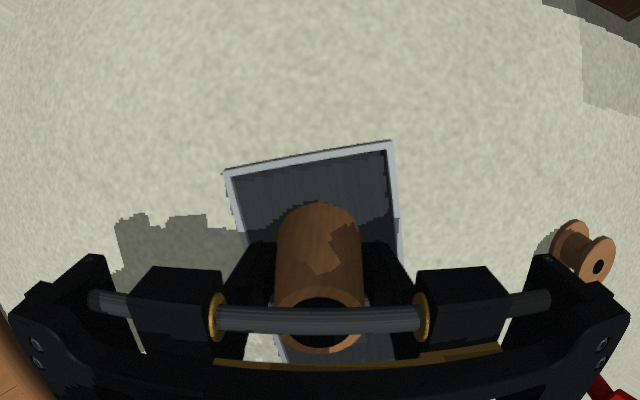

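The cone hangs upright in the large bay, foot at about (318,205). I'll lower it now.

```bash
python3 -m inch '[[[-1,-1,0,4,0],[-1,-1,0,6,0],[-1,-1,0,7,0],[-1,-1,0,7.8,0],[-1,-1,0,8.4,0],[-1,-1,0,9,0],[-1,-1,0,9.2,0],[-1,-1,0,9.2,0],[-1,-1,0,9.2,0]]]'
```

```text
time_s: 23.15
eef_pos: [0.6084, 0.2995, 0.0213]
eef_rot: [1.0, -0.003, 0.002, 0.001]
wrist_force: [-0.6, -0.2, 1.3]
opening: 0.513
```

```bash
python3 -m inch '[[[-1,0,0,0.4,0],[-1,0,0,0.6,0],[-1,0,0,0.6,0],[0.6,0,0,0.3,0],[1,0,0,0.3,0],[1,0,0,0.3,0],[1,0,0,0.3,0],[1,0,0,0.3,0],[1,0,0,0.3,0],[1,0,0,0.3,0],[1,0,0,-15,0],[1,0,0,-60,0],[1,0,0,-100,0],[1,0,0,-121,0]]]' && python3 -m inch '[[[1,10,45,0,0],[1,20,90,0,0],[1,30,138,0,0],[1,40,185,0,0],[1,50,230,0,0],[1,60,275,0,0],[1,68,320,0,0],[1,76,360,0,0],[1,78,380,0,0],[1,78,380,0,0],[1,78,380,0,0],[1,78,380,0,0]]]'; python3 - <<'E'
from h import *
check('cone_mid',('scene','top')); check('narrow_pulley_mid',('wrist',))
E
```

```text
time_s: 24.55
eef_pos: [0.61, 0.3008, 0.1483]
eef_rot: [1.0, -0.003, 0.006, -0.001]
wrist_force: [0.8, 0.7, 0.3]
opening: 1.002
time_s: 25.75
eef_pos: [0.6854, -0.0777, 0.1489]
eef_rot: [1.0, -0.002, 0.006, -0.001]
wrist_force: [-0.1, -0.1, 0.4]
opening: 1.002
scene cone_mid 0.82 c [0.6098 0.302  0.0752] ext [0.036 0.035 0.007] [87. 65. 46.]
top cone_mid 0.74 c [0.6078 0.2984 0.0772] ext [0.035 0.034 0.007] [82. 62. 43.]
wrist narrow_pulley_mid 0.82 c [ 0.6848 -0.0823  0.0514] ext [0.04  0.039 0.007] [ 97. 101. 100.]
```

```bash
python3 -m inch '[[[1,-1.5,4,10,0],[1,-1.5,4,40,0],[1,-1.5,4,70,0],[1,-1.5,4,97,0],[1,-1.5,4,113,0],[1,-1.5,4,124,0],[1,-1.5,4,131,0],[1,-1.5,4,131,0],[1,-1.5,4,131,0],[0,-1.5,4,131,0],[0,-1.5,4,131,0],[-1,-1.5,4,131,0],[-1,-1.5,4,131,0],[-1,-1.5,4,131,0],[-1,-1.5,4,131,0],[-1,-1.5,4,131,0],[-1,-1.5,4,131,0],[-1,-1.5,4,131,0],[-1,-1.5,4,131,0],[-1,-1.5,4,131,0]]]' 25
```

```text
time_s: 28.05
eef_pos: [0.6856, -0.0825, 0.0177]
eef_rot: [1.0, -0.002, 0.006, -0.001]
wrist_force: [0.9, -0.9, 0.3]
opening: 0.446
```

```bash
python3 -m inch '[[[-1,0,0,-5,0],[-1,0,0,-25,0],[-1,0,0,-60,0],[-1,0,0,-95,0],[-1,0,0,-110,0],[-1,-15,-40,-110,0],[-1,-35,-85,-110,0],[-1,-55,-128,-110,0],[-1,-75,-170,-110,0],[-1,-95,-212,-110,0],[-1,-115,-255,-110,0],[-1,-135,-297,-110,0],[-1,-152,-335,-110,0],[-1,-162,-358,-110,0],[-1,-165,-366,-110,0],[-1,-165,-366,-110,0],[-1,-165,-366,-110,0]]]' && python3 -m inch '[[[-1,0,0,20,0],[-1,0,0,50,0],[-1,0,0,72,0],[-1,0,0,88,0],[-1,0,0,95,0],[-1,0,0,98,0],[-1,0,0,98,0],[-1,0,0,98,0]]]'; python3 - <<'E'
from h import *
grab('wrist','w6.png')
E
```

```text
time_s: 29.75
eef_pos: [0.5212, 0.2833, 0.1258]
eef_rot: [1.0, -0.002, 0.006, -0.0]
wrist_force: [-0.8, -0.4, -1.4]
opening: 0.45
time_s: 30.55
eef_pos: [0.5233, 0.2837, 0.029]
eef_rot: [1.0, -0.002, 0.006, -0.001]
wrist_force: [-0.7, 0.3, -0.8]
opening: 0.449
```

View pics/w6.png

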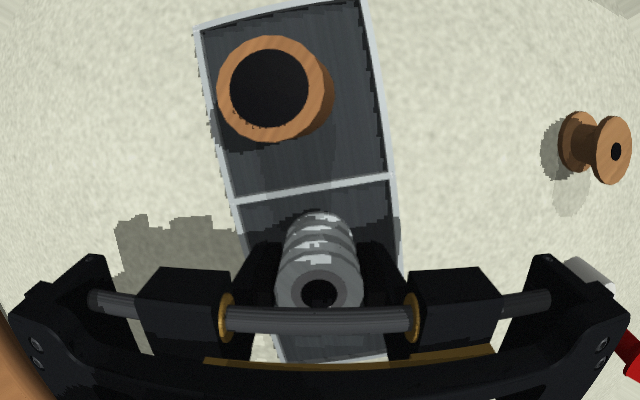

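The cone stands in its bay, rim at (270,88). The narrow pulley is over the middle bay, with the divider ahead at (310,190).

```bash
python3 -m inch '[[[-1,-2,0,4,0],[-1,-2,0,6,0],[-1,-2,0,7,0],[-1,-2,0,7.6,0],[-1,-2,0,8,0],[-1,-2,0,8.4,0],[-1,-2,0,8.7,0],[-1,-2,0,8.7,0],[-1,-2,0,8.7,0]]]'
```

```text
time_s: 31.5
eef_pos: [0.5215, 0.2839, 0.0207]
eef_rot: [1.0, -0.002, 0.007, -0.001]
wrist_force: [-1.7, -0.7, 2.0]
opening: 0.447
```

```bash
python3 -m inch '[[[-1,0,0,0.5,0],[-1,0,0,0.5,0],[0.5,0,0,0.2,0],[1,0,0,0.2,0],[1,0,0,0.2,0],[1,0,0,0.2,0],[1,0,0,0.2,0],[1,0,0,0.2,0],[1,0,0,-15,0],[1,0,0,-60,0],[1,0,0,-100,0],[1,0,0,-120,0],[1,0,0,-120,0]]]' && python3 -m inch '[[[1,-8,35,0,0],[1,-17,80,0,0],[1,-25,125,0,0],[1,-33,165,0,0],[1,-40,200,0,0],[1,-42,218,0,0],[1,-42,218,0,0],[1,-42,218,0,0],[1,-42,218,0,0]]]'; python3 - <<'E'
from h import *
check('narrow_pulley_mid',('scene','top')); check('bottle_mid',('wrist',))
E
```

```text
time_s: 32.8
eef_pos: [0.5231, 0.2853, 0.1465]
eef_rot: [1.0, -0.002, 0.011, -0.003]
wrist_force: [0.8, 0.0, 0.1]
opening: 1.003
time_s: 33.7
eef_pos: [0.4799, 0.0683, 0.1439]
eef_rot: [1.0, -0.002, 0.011, -0.003]
wrist_force: [1.3, -0.1, -0.0]
opening: 0.999
scene narrow_pulley_mid 0.72 c [0.5236 0.2862 0.0554] ext [0.04  0.038 0.007] [114. 117. 120.]
top narrow_pulley_mid 0.56 c [0.5213 0.284  0.0571] ext [0.035 0.039 0.007] [104. 108. 108.]
wrist bottle_mid 0.67 c [0.4762 0.0648 0.0698] ext [0.012 0.012 0.007] [100. 101.  96.]
```

```bash
python3 -m inch '[[[1,-5,4,10,0],[1,-5,4,40,0],[1,-5,4,70,0],[1,-5,4,94,0],[1,-5,4,110,0],[1,-5,4,120,0],[1,-5,4,126,0],[1,-5,4,126,0],[1,-5,4,126,0],[0,-5,4,126,0],[0,-5,4,126,0],[-1,-5,4,126,0],[-1,-5,4,126,0],[-1,-5,4,126,0],[-1,-5,4,126,0],[-1,-5,4,126,0],[-1,-5,4,126,0],[-1,-5,4,126,0],[-1,-5,4,126,0],[-1,-5,4,126,0]]]' 15
```

```text
time_s: 36.0
eef_pos: [0.4778, 0.0649, 0.0182]
eef_rot: [1.0, -0.002, 0.011, -0.003]
wrist_force: [-0.6, -0.7, 0.0]
opening: 0.404
```

```bash
python3 -m inch '[[[-1,0,0,-5,0],[-1,0,0,-25,0],[-1,0,0,-60,0],[-1,0,0,-95,0],[-1,0,0,-105,0],[-1,-5,-35,-105,0],[-1,-10,-75,-105,0],[-1,-15,-115,-105,0],[-1,-20,-155,-105,0],[-1,-24,-188,-105,0],[-1,-26,-207,-105,0],[-1,-26,-207,-105,0],[-1,-26,-207,-105,0],[-1,-26,-207,-80,0],[-1,-26,-207,-55,0],[-1,-26,-207,-35,0],[-1,-26,-207,-20,0],[-1,-26,-207,-12,0],[-1,-26,-207,-12,0],[-1,-26,-207,-12,0]]]'; python3 - <<'E'
from h import *
grab('wrist','w7.png')
E
```

```text
time_s: 38.0
eef_pos: [0.4527, 0.2714, 0.0311]
eef_rot: [1.0, -0.002, 0.011, -0.003]
wrist_force: [0.3, 0.2, -1.0]
opening: 0.402
```

View pics/w7.png

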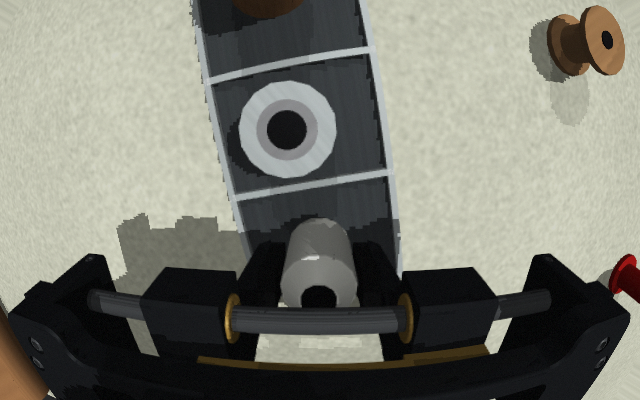

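The narrow pulley is central in the middle bay (288,130), and the bottle is over the end bay. I'll lower it.

```bash
python3 -m inch '[[[-1,0,0,4,0],[-1,0,0,6,0],[-1,0,0,7.5,0],[-1,0,0,8.4,0],[-1,0,0,9.2,0],[-1,0,0,9.8,0],[-1,0,0,10.2,0],[-1,0,0,10.2,0],[-1,0,0,10.2,0]]]'
```

```text
time_s: 38.95
eef_pos: [0.4533, 0.2719, 0.0214]
eef_rot: [1.0, -0.002, 0.011, -0.003]
wrist_force: [-0.2, 0.6, -1.4]
opening: 0.408
```

```bash
python3 -m inch '[[[-1,0,0,0.4,0],[-1,0,0,0.8,0],[-1,0,0,0.8,0],[-1,0,0,0.8,0]]]'
```

```text
time_s: 39.35
eef_pos: [0.4535, 0.272, 0.0211]
eef_rot: [1.0, -0.002, 0.012, -0.003]
wrist_force: [-1.7, -0.3, 5.6]
opening: 0.404
```

```bash
python3 -m inch '[[[0.4,0,0,0,0],[1,0,0,0,0],[1,0,0,0,0],[1,0,0,0,0],[1,0,0,0,0],[1,0,0,0,0],[1,0,0,-15,0],[1,0,0,-60,0],[1,0,0,-100,0],[1,0,0,-140,0],[1,0,-30,-160,0],[1,0,-70,-160,0],[1,0,-110,-160,0],[1,0,-150,-160,0],[1,0,-180,-160,0],[1,0,-180,-160,0],[1,0,-180,-160,0]]]'; python3 - <<'E'
from h import *
for n in ['wide_pulley_mid','tall_bobbin_mid','cone_mid','narrow_pulley_mid','bottle_mid','short_bobbin_mid']: check(n)
a=grab('scene')['pixels'][60:340]; b=grab('top')['pixels'][100:330]
cv2.imwrite('pics/fin.png',cv2.resize(np.vstack([a,b])[:,:,::-1],None,fx=1.15,fy=1.15))
E
```

```text
time_s: 41.05
eef_pos: [0.4501, 0.4512, 0.1817]
eef_rot: [1.0, -0.001, 0.011, -0.003]
wrist_force: [0.0, 0.1, 0.2]
opening: 1.001
scene wide_pulley_mid 0.74 c [ 0.4961 -0.267   0.055 ] ext [0.058 0.059 0.007] [100. 103. 105.]
top wide_pulley_mid 0.94 c [ 0.4936 -0.2688  0.056 ] ext [0.06  0.061 0.007] [112. 116. 116.]
scene tall_bobbin_mid 0.74 c [ 0.3949 -0.0449  0.0719] ext [0.046 0.045 0.009] [108.  26.  24.]
scene tall_bobbin_mid 0.73 c [ 0.5784 -0.2927  0.0744] ext [0.045 0.047 0.007] [97. 75. 54.]
top tall_bobbin_mid 0.87 c [ 0.5769 -0.2959  0.0752] ext [0.044 0.045 0.006] [97. 75. 51.]
top tall_bobbin_mid 0.68 c [ 0.3934 -0.0473  0.0724] ext [0.043 0.043 0.007] [119.  25.  23.]
scene cone_mid 0.84 c [0.6108 0.3018 0.0759] ext [0.034 0.035 0.009] [74. 54. 37.]
top cone_mid 0.57 c [0.608  0.2997 0.0771] ext [0.034 0.035 0.007] [57. 43. 29.]
scene narrow_pulley_mid 0.86 c [0.5236 0.2865 0.0561] ext [0.039 0.038 0.008] [103. 106. 108.]
top narrow_pulley_mid 0.66 c [0.5214 0.2838 0.0568] ext [0.038 0.04  0.007] [90. 94. 94.]
scene bottle_mid 0.88 c [0.4555 0.2742 0.0729] ext [0.007 0.01  0.006] [105. 105. 103.]
top bottle_mid 0.67 c [0.4531 0.2713 0.0751] ext [0.01  0.009 0.008] [92. 94. 90.]
scene short_bobbin_mid 0.65 c [0.5939 0.0948 0.0398] ext [0.043 0.044 0.007] [115.  89.  63.]
top short_bobbin_mid 0.76 c [0.5911 0.0921 0.0408] ext [0.044 0.043 0.007] [108.  84.  57.]
```

View pics/fin.png

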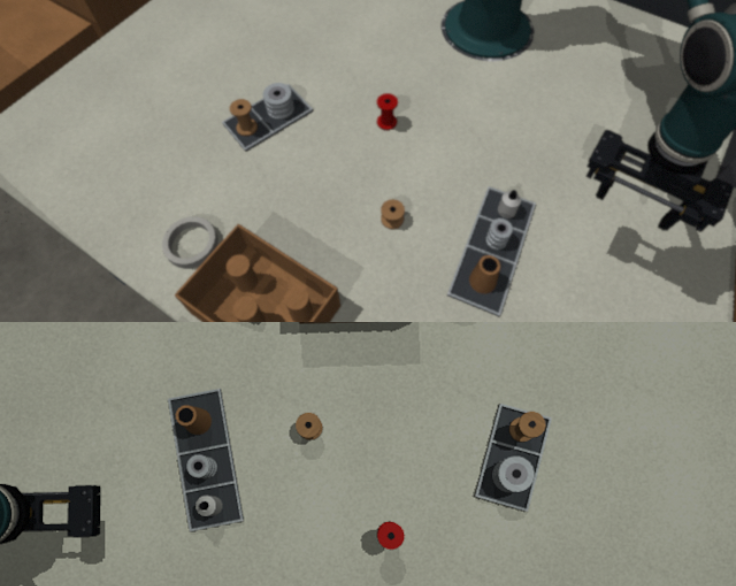

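All five pieces stand in the right bays. The short bobbin and the red one have not moved, and the arm is clear. I'm handing the job in.

```bash
python3 -c "
from station import manip
print(manip.finish_job())"
```

```text
the job is handed in; nothing more can be done
None
```

Both kits are made up and the job is handed in, at about 42 s of the 144 s allowed.

- **Two-bay tray:** the wide pulley is in the large bay and the tall wooden bobbin in the small bay.
- **Three-bay tray:** the cone is in the large bay, the narrow pulley in the middle bay and the bottle in the small end bay.
- **Left alone:** the short bobbin and the red look-alike measure where they started, within the 2–3 mm camera error.

**Setting down:** I lowered each piece slowly until the wrist felt contact, at most about 6 N, before opening the gripper.

**Last checks:** the scene and top cameras agreed to about 2–4 mm. They put every piece within about 4 mm of its bay centre and at the height of a piece standing upright on the tray floor.

**What disagreed:** a few network reports were false while the arm was in the way, such as the wide pulley seen on the arm. The last pictures, with the arm clear, were consistent. By the end the tool had picked up a tilt of about 1.3°, but the pieces do not appear to have been affected.

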